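Seat the star in the rocking boat and check that it rocks

ROBOT

A 7-joint arm with a two-finger parallel gripper is mounted at the origin on the work surface. World frame = base frame: x ahead of the robot, y to its left, z up, the work surface at z = 0. Lengths are in m, angles in rad, forces in N, time in s.
With the tool pointing down it reaches from about 0.4 to 0.85 m from the base axis. Payload 6.9 kg.
Tool frame: the origin (TCP) lies at the very end of the fingers, on their centre line; the grasp point (between the pads) lies behind it (robot.hold_point_z is the z of the grasp point in the tool frame, in m); z points along the fingers, y is the line along which they close (so a half turn about z gives the same grasp; the last joint's range is limited). The gripper opens to 85 mm and grips with 20 to 120 N. Pads are 22 mm wide; open, the fingers measure 114 mm over their backs; the gripper's body (76 mm by 85 mm) begins 54 mm behind the grasp point. The pads swing forward as they close: fully open they stand 13 mm farther back than shut.
Start: joints at [-1.24, 0.507, -0.238, 1.5, 0.126, 1.149, -0.155], TCP at [0.14, 0.609, 0.231] pointing down, gripper open.
Joint ranges: [-3.08, 3.08], [-0.24, 2.05], [-1.43, 1.35], [0, 2.5], [-1.52, 4.66], [0.17, 1.96], [-2.89, 2.89]. Speed limits (rad/s): [2.39, 2.39, 3.14, 3.14, 3.14, 3.14, 3.14].

INTERFACE

Orientations are given as a unit quaternion [x, y, z, w].
In Python, from bench import robot gives the robot as it stands.
- The arm moves only by the shell command python3 -m inch 'ROWS' [OPENING]. ROWS is a JSON object whose one key "moves" holds a list of rows, each a list of 6 numbers: the shift along the tool's x, y, z in units of 50 mm (1.0 is 50 mm), then the turn, a rotation vector about the tool's x, y, z in units of 5 degrees (1.0 is 5 degrees). A call has exactly 5 rows; each row shifts and turns the commanded pose from where the row before left it, along the tool's axes as they then stand; what a row does not reach is not made up. A row lasts 1/8 s, in which the tool goes at most 62.5 mm and 10.7 degrees, less where a joint would pass 70% of its speed; a pose out of reach is approached as far as the arm can. A call is refused whole if a number of a shift passes 1 or a number of a turn 1, either way. A call with a gripper value outside its range is refused whole. OPENING is the closure, from -1 (fully open) to 1 (shut), set as the call begins (- or left out, the last holds). The fingers move at their own pace and stop on an object; the grip force is fixed at half the most. Time passes only in rows, so rows that do not move let the fingers close, or fill a call up. It gives the time, the measured TCP pose, the force, the opening and the grip force at its end, in the units of the state.
- robot.state(): the state, without advancing time (a new reading comes with each control period).
- robot.get_image(name): name is "scene" or "top" or "wrist"; returns (picture, depth): 480x640x3 uint8, red, green, blue; 480x640 float32, m along the optical axis (not along the pixel's ray), 0 where there is no reading.
- robot.camera_model(name): a dict with "K" (3x3 intrinsics, pixels), "k1" (the pictures are not rectified: a ray, as slopes to the right and down, at radius r is drawn at 1 + k1 r^2 times it, then the intrinsics apply), "R" (3x3) and "t" (3): a world point X has camera coordinates R X + t. Camera axes: x right, y down, z forward; pixel columns grow to the right and rows downward; lengths in m; the calibration is good to about 2 mm. A picture is of the moment at which its call begins: read the wrist's pose just before it. camera_model takes no time and is no camera call; for the wrist camera it gives the pose at the moment of the call.
- robot.hand_in(): hands the job in; it is judged then, once.
The state is a dict: "time": time; "joints": joint angles; "joint_velocities": joint speeds; "joint_torque": joint torques, N m; "ee_pos": TCP position; "tool_rot": TCP orientation; "force": force on the tool from outside, world axes, zero at the start; "wrist_torque": the same for the moment, N m; "width": finger opening in m; "gripper_force": force on a finger pad.
Only numpy, scipy, OpenCV 4.12 (cv2) and the standard library are available. Lean on these libraries where they do the work, as an engineer would, in place of code of your own. Each camera call takes 0.05 s, during which the arm holds its last target. There are 200 camera calls.

TASK

Stand the star award that has the tapered foot in the tapered cup of the wooden rocking boat and press it straight down with a firm 10 to 20 N for a moment (never over 30 N), so that it passes the stiff spot and sits fully home. Then check that it rocks free: with the gripper, gently lean the boat and star together about ten degrees to starboard (right-hand side looking towards the pointed bow), then about ten degrees to port, never as far as the stops. Finally let go so that it stands level and still with the star upright in its cup, and leave the other award, the house and the tree alone.

Things in the scene. Friction and masses are not known exactly. Their poses are not given: they have to be found in the camera images.
- star: Loose star award to seat, 0.14-0.28 kg, 104 mm tall, standing upright. Black tapered foot: cone frustum 32 mm in diameter at the bottom, 46 mm at 36 mm height (sides 11 degrees off upright); brass collar (42 mm wide, up to 41 mm), neck 18 mm in diameter, upright brass star on top. Origin: centre of the foot's underside, z up its axis, x square to the star's flat faces, y in the star's plane.
- star_mid (a point): Middle of the brass star, on the award's axis 76 mm above its underside: where to grip. A flat round middle 31 mm across and 16 mm thick (grip it along x, its flat faces), with five points reaching 28 mm from this point in the y-z plane, one straight up. Axes as star.
- award: Bystander: the same brass star, collar and neck on a wide straight black cylinder foot 60 mm in diameter, 36 mm high; 104 mm tall. Does not fit the cup; leave it. Origin: centre of its underside, z up.
- house: Bystander: small white house 50 x 44 mm, 68 mm tall with its tiled roof. Origin: centre of the underside. Leave it.
- tree: Bystander: small green fir tree, 95 mm tall, 52 mm wide at most. Origin: centre of the underside. Leave it.
- stand: Fixed wooden boat stand: board 260 x 105 x 12 mm, a post at each end (12 mm thick, 40 mm wide, top 82 mm above the table). Origin: centre of the board's underside; x to the boat's pointed bow (away from the robot, within 30 degrees), y to port (left looking to the bow), z up. Between the posts: the boat, 84 mm wide, on a pivot along x 70 mm above the table; gunwales 5 mm above the pivot.
- socket (a point): Point of the boat (turns with it) on the axis of its tapered cup, 30 mm below the pivot, 40 mm above the table when level; axes x to the bow, y to port, z up. The cup's bore starts 0 to 18 mm above this point: different each time, not measured. The seated star's underside ends within 2.5 mm of the bore's bottom.
- cup_rim (a point): The cup's lowest possible rim: on its axis, 30 mm above socket; the real rim is 0 to 18 mm higher (unmeasured). Aluminium cup, 30 mm tall, wall 4 mm, bore 32 mm wide at the bottom, 43.7 mm at the rim. In it a tight cork pad stops the foot 3 to 8 mm (varies) above its seat; pushed with 5 to 8 N it slides down and stays, until the foot wedges on the taper and nothing moves on.
- boat (a joint): Roll angle of the boat: 0 level, positive to starboard (the star's top moves along -y of the stand), negative to port. Stops at +-0.40 rad. A spring brings it back level (about 0.7 N m/rad): pushing the seated star sideways at its middle takes about 2 N for ten degrees (0.17 rad).
Not all that is in view belongs to the job. What is shaped like the star but red is not meant.

How it is judged:
On the way, in this order (a step that is already met when the one before it is completed fails the run):
1. the star is pressed home in the cup, upright and in line with it, with more than 10 N (x of star in the frame of socket between -0.004 and 0.004 m and y of star in the frame of socket between -0.004 and 0.004 m and z of star in the frame of socket between -0.006 and 0.021 m and angle between the z axis of star and the z axis of socket, either way round below 0.07 rad and contact force between star and stand above 10 N), for 0.2 s.
2. the boat, with the star seated, is leaned at least 7 degrees to starboard (x of star in the frame of socket between -0.004 and 0.004 m and y of star in the frame of socket between -0.004 and 0.004 m and z of star in the frame of socket between -0.006 and 0.021 m and angle between the z axis of star and the z axis of socket, either way round below 0.07 rad and value of joint boat above 0.12 rad), for 0.1 s.
3. the boat, with the star seated, is leaned at least 7 degrees to port (x of star in the frame of socket between -0.004 and 0.004 m and y of star in the frame of socket between -0.004 and 0.004 m and z of star in the frame of socket between -0.006 and 0.021 m and angle between the z axis of star and the z axis of socket, either way round below 0.07 rad and value of joint boat below -0.12 rad), for 0.1 s.
At the end, for the whole second after the job is handed in: the star stands seated in the cup (axis within 4 mm and 4 degrees of the cup's, underside no more than 21 mm above the socket point), released and at rest, the boat level within 3 degrees (x of star in the frame of socket between -0.004 and 0.004 m and y of star in the frame of socket between -0.004 and 0.004 m and z of star in the frame of socket between -0.006 and 0.021 m and angle between the z axis of star and the z axis of socket, either way round below 0.07 rad and value of joint boat between -0.05 and 0.05 rad and linear speed of star below 0.02 m/s and contact force between the fingers and star below 0.1 N and angle between star's own z axis and vertical below 0.1 rad); the robot touches nothing.
It fails at once if the star is pressed on the boat with more than 30 N (contact force between star and stand above 30 N).
It fails at once if the boat is leaned almost to its stops (more than 20 degrees) (value of joint boat above 0.35 rad or value of joint boat below -0.35 rad).
It fails at once if another piece is moved by more than 15 mm (distance of any of award, house, tree from where it was at the start of the episode above 0.015 m).
It also fails if it takes over 72 s, if anything falls off the work surface, if the arm or the gripper's body presses on something with over 40 N, if the wrist force passes 120 N, or if a joint passes its speed limit or range.

## Working session

There is one attempt and no reset: what is moved stays moved. The work goes in short steps, Python scripts to look and compute and a shell command to move; the robot and the scene stay as the last step left them, time stands still between calls to the robot, and variables do not carry over. Pictures are saved under pics/ and viewed, at most 10 in all, crops included, and the job is handed in when it is done.

```bash
mkdir -p pics; ls
python3 - <<'E'
from bench import robot
import cv2,numpy as np
for n in ("scene","top"):
    im,d=robot.get_image(n); cv2.imwrite(f"pics/{n}0.png",im[:,:,::-1]); np.savez(f"{n}0.npz",im=im,d=d)
    m=robot.camera_model(n); print(n,m)
s=robot.state(); print(s, robot.hold_point_z)
E
```

```text
pics
scene {'K': array([[533.14956073,   0.        , 322.64369427],
       [  0.        , 533.14956073, 233.65369365],
       [  0.        ,   0.        ,   1.        ]]), 'k1': -0.09589120894583239, 'R': array([[-0.631514  ,  0.77521425,  0.01526202],
       [ 0.50889926,  0.4292555 , -0.74616436],
       [-0.58498856, -0.46344641, -0.66558682]]), 't': array([ 0.34008867, -0.20584935,  1.44441138])}
top {'K': array([[563.67450528,   0.        , 322.9310646 ],
       [  0.        , 563.67450528, 240.26753873],
       [  0.        ,   0.        ,   1.        ]]), 'k1': -0.10052812710413839, 'R': array([[-0.00585267, -0.99968358, -0.02446394],
       [-0.99538996,  0.0081661 , -0.09556223],
       [ 0.09573177,  0.02379187, -0.99512279]]), 't': array([0.02279413, 0.55088023, 1.31912166])}
{'time': 0.1, 'joints': array([-1.23952394,  0.5082779 , -0.23755728,  1.50100256,  0.12573252,
        1.14894177, -0.1547933 ]), 'joint_velocities': array([-2.36315435e-05, -3.93230856e-03, -1.15221924e-04, -2.74444271e-03,
        6.17340426e-04, -7.84851010e-04,  2.64666232e-04]), 'joint_torque': array([-5.51093937e-03, -6.21844196e+01, -2.19517104e+00, -2.50204647e+01,
        1.23699018e-02,  7.98889931e-03, -1.45420410e-05]), 'ee_pos': array([0.1398812 , 0.60868535, 0.23051299]), 'tool_rot': array([ 1.12621294e-01,  9.93637648e-01, -8.14880873e-04, -6.88526376e-05]), 'force': array([0.62655728, 0.13768449, 0.15712418]), 'wrist_torque': array([-0.03759635,  0.03656537, -0.05111789]), 'gripper_force': 0.0, 'width': 0.08503990501281106} -0.0187
```

View pics/scene0.png

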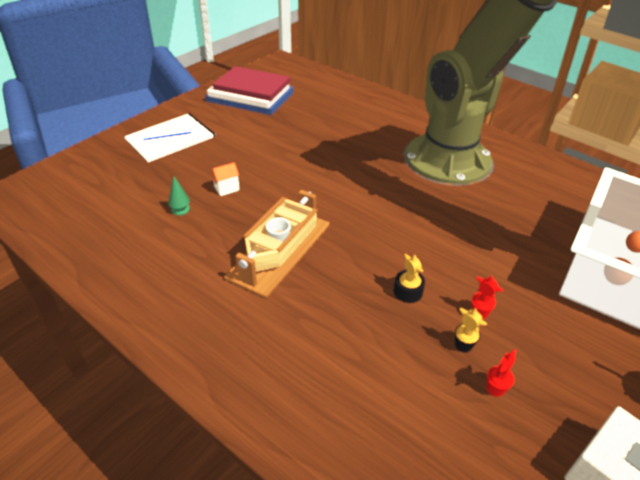

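View pics/top0.png

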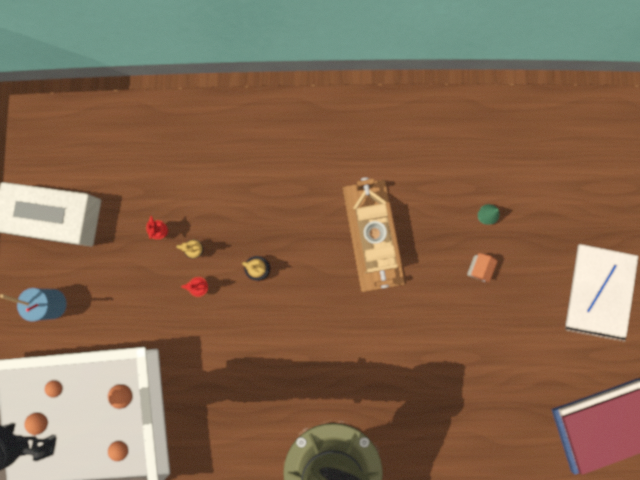

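The scene view shows the star with the narrow foot at (467,332), the wide-foot award at (409,287), red decoys at (485,295) and (500,375), and the boat cup at (278,228). In the top view the star is at (192,248), the award at (257,268) and the cup at (375,232).

```bash
cat > h.py <<'E'
import numpy as np, cv2
from bench import robot
def rays(m,uv):
    uv=np.asarray(uv,float).reshape(-1,1,2)
    return cv2.undistortPoints(uv,m["K"],np.array([m["k1"],0,0,0.]),None,None,None).reshape(-1,2)
def cloud(m,d,mask):
    v,u=np.nonzero(mask&(d>0)); r=rays(m,np.c_[u,v]); z=d[v,u]
    return (np.c_[r*z[:,None],z]-m["t"])@m["R"], np.c_[u,v]
def onplane(m,uv,h):
    D=np.c_[rays(m,uv),np.ones(len(np.atleast_2d(uv)))]@m["R"]; C=-m["R"].T@m["t"]
    return C+D*((h-C[2])/D[:,2])[:,None]
E
python3 - <<'E'
from h import *
np.set_printoptions(precision=4,suppress=True)
for n,seeds in (("top",{"star":(192,248),"award":(257,268),"red1":(157,229),"red2":(197,287)}),("scene",{"star":(467,328),"award":(411,270)})):
    f=np.load(n+"0.npz");im,d=f["im"],f["d"];m=robot.camera_model(n)
    hsv=cv2.cvtColor(im,cv2.COLOR_RGB2HSV)
    yel=(hsv[:,:,0]>17)&(hsv[:,:,0]<35)&(hsv[:,:,1]>100)&(hsv[:,:,2]>90)
    red=((hsv[:,:,0]<5)|(hsv[:,:,0]>175))&(hsv[:,:,1]>200)&(hsv[:,:,2]>120)
    yy,xx=np.mgrid[:480,:640]
    for k,(u,v) in seeds.items():
        M=(red if "red" in k else yel)&(np.hypot(xx-u,yy-v)<25)
        P,_=cloud(m,d,M); Q=P[(P[:,2]>0.058)&(P[:,2]<.115)]; w=P[(P[:,2]>0.034)&(P[:,2]<0.045)]
        print(n,k,len(P),len(Q),"ptp z",P[:,2].min(),P[:,2].max(),"star mean",Q.mean(0), "collar",len(w),w.mean(0) if len(w) else '')
        if len(Q)>5:
            e,V=np.linalg.eigh(np.cov(Q[:,:2].T)); print("  plane dir",V[:,1],np.degrees(np.arctan2(V[1,1],V[0,1])),np.sqrt(e), "mid-range",(Q.max(0)+Q.min(0))/2)
    # cup and stand
    u,v=(375,232) if n=="top" else (278,228)
    grey=(hsv[:,:,1]<70)&(hsv[:,:,2]>100)&(np.hypot(xx-u,yy-v)<(18))
    P,uv=cloud(m,d,grey); print(n,"cup",len(P),np.percentile(P[:,2],[1,10,50,90,99]))
    R=P[P[:,2]>np.percentile(P[:,2],95)-0.006]
    print("  rim", R.mean(0),(R.max(0)+R.min(0))/2,np.ptp(R,axis=0))
    W=(np.hypot(xx-u,yy-v)<85); P,uv=cloud(m,d,W&(hsv[:,:,0]<30)); b=P[(P[:,2]>.007)&(P[:,2]<.018)]
    hull=cv2.minAreaRect(b[:,:2].astype(np.float32)); print("  board",len(b),hull)
E
python3 - <<'E'
import cv2
a=cv2.imread('pics/top0.png')[165:310,130:430]; b=cv2.imread('pics/scene0.png')[180:400,220:520]
import numpy as np
cv2.imwrite('pics/c1.png',np.vstack([cv2.resize(a,None,fx=2,fy=2,interpolation=2)[:,:600],cv2.resize(b[:150],None,fx=2,fy=2,interpolation=2)]))
E
```

```text
top star 298 132 ptp z -0.006233536269845765 0.10412273064629575 star mean [0.5314 0.3286 0.0869] collar 141 [0.5309 0.3263 0.0391]
  plane dir [0.04   0.9992] 87.70963977011166 [0.0045 0.0125] mid-range [0.5318 0.3299 0.0831]
top award 304 127 ptp z -0.005704560137883234 0.10590591841252509 star mean [0.4852 0.1755 0.0879] collar 149 [0.4853 0.1774 0.0388]
  plane dir [0.3269 0.9451] 70.92169698608386 [0.0042 0.0128] mid-range [0.4854 0.177  0.0829]
top red1 45 29 ptp z 0.033896337339025445 0.10103223022867704 star mean [0.5791 0.4135 0.0855] collar 11 [0.5786 0.4027 0.04  ]
  plane dir [-0.998  -0.0636] -176.3515544293911 [0.0027 0.0076] mid-range [0.5774 0.4152 0.0797]
top red2 18 11 ptp z 0.03566229607996832 0.09875501729383522 star mean [0.4432 0.3096 0.0913] collar 7 [0.4479 0.3018 0.0391]
  plane dir [-0.0653  0.9979] 93.74624825213441 [0.0021 0.0072] mid-range [0.4436 0.3035 0.0913]
top cup 349 [0.026  0.0299 0.0603 0.0753 0.079 ]
  rim [ 0.5654 -0.1001  0.0744] [ 0.5646 -0.101   0.0759] [0.0475 0.0488 0.0106]
  board 1645 ((0.5775234699249268, -0.1110835075378418), (0.39259612560272217, 0.3684147298336029), 14.634583473205566)
scene star 654 342 ptp z -0.003611093334936108 0.1012776129857563 star mean [0.537  0.3328 0.0815] collar 249 [0.5399 0.3334 0.0401]
  plane dir [0.0073 1.    ] 89.58456498265993 [0.0039 0.0106] mid-range [0.534  0.3316 0.0797]
scene award 506 263 ptp z -0.0034177515356869537 0.10519703520320073 star mean [0.4906 0.1819 0.0817] collar 193 [0.493  0.1824 0.0399]
  plane dir [0.2588 0.9659] 75.00405587688721 [0.0043 0.0105] mid-range [0.4885 0.1799 0.0817]
scene cup 449 [0.0305 0.0506 0.0658 0.0755 0.0771]
  rim [ 0.5645 -0.1009  0.0742] [ 0.5656 -0.101   0.0747] [0.0507 0.0518 0.0089]
  board 1585 ((0.503348708152771, -0.17804166674613953), (0.4594169855117798, 0.24512505531311035), 51.67855453491211)
```

View pics/c1.png

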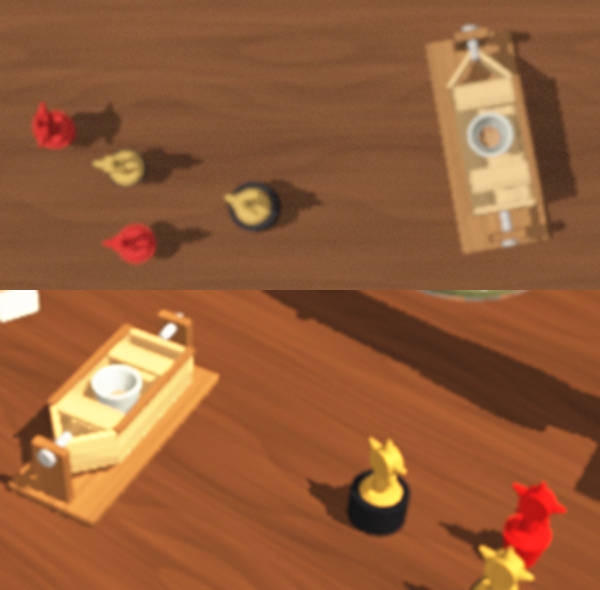

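The crop confirms the pointed bow is away from the robot, with the board yawed about +10°, and the star's flat faces look along world x.

```bash
python3 - <<'E'
from h import *
m=robot.camera_model("top")
c=lambda u,v:(130+u/2,165+v/2)
print(onplane(m,[c(427,45),c(463,252),c(513,32),c(548,238)],0.012).round(4))
E
python3 -m inch '{"moves":[[-0.89,-0.37,0,0,0,0],[-0.89,-0.37,0,0,0,0],[-0.89,-0.37,0,0,0,0],[-0.89,-0.37,0,0,0,0],[-0.89,-0.37,0,0,0,0]]}' 0
python3 -m inch '{"moves":[[-0.89,-0.37,0,0,0,0],[-0.89,-0.37,0,0,0,0],[-0.89,-0.37,0,0,0,0],[-0.89,-0.37,0,0,0,0],[-0.89,-0.37,0,0,0,0]]}'
python3 -m inch '{"moves":[[0,0,0,0,0,1],[0,0,0,0,0,1],[0,0,0,0,0,1],[0,0,0,0,0,1],[0,0,0,0,0,1]]}'
python3 -c "
from bench import robot;print(robot.state()['joints'].round(2))"
```

```text
[[ 0.6811 -0.0316  0.012 ]
 [ 0.4298 -0.0723  0.012 ]
 [ 0.6963 -0.1366  0.012 ]
 [ 0.4457 -0.1742  0.012 ]]
time: 0.72
ee_pos: [0.3372, 0.4679, 0.231]
tool_rot: [0.113, 0.994, -0.0, -0.0]
force: [0.3, -0.4, -0.3]
width: 0.0425
gripper_force: 0.0
time: 1.35
ee_pos: [0.5332, 0.328, 0.2309]
tool_rot: [0.113, 0.994, -0.0, -0.0]
force: [0.2, 0.6, 0.8]
width: 0.0426
gripper_force: 0.0
time: 1.98
ee_pos: [0.532, 0.329, 0.2307]
tool_rot: [0.326, 0.945, -0.0, -0.0]
force: [-0.3, -0.1, 0.3]
width: 0.0425
gripper_force: 0.0
[-0.56  0.5  -0.06  1.5   0.03  1.14  0.28]
```

```bash
python3 -m inch '{"moves":[[0,0,0,0,0,1],[0,0,0,0,0,1],[0,0,0,0,0,1],[0,0,0,0,0,1],[0,0,0,0,0,1]]}'
python3 -m inch '{"moves":[[0,0,0,0,0,1],[0,0,0,0,0,1],[0,0,0,0,0,1],[0,0,0,0,0,1],[0,0,0,0,0,1]]}'
python3 -m inch '{"moves":[[0,0,0,0,0,0.7],[0,0,0,0,0,0],[0,0,0,0,0,0],[0,0,0,0,0,0],[0,0,0,0,0,0]]}'
python3 - <<'E'
from h import *
np.set_printoptions(precision=4,suppress=True)
m=robot.camera_model("wrist"); im,d=robot.get_image("wrist"); s=robot.state()
print(s["joints"].round(2),s["ee_pos"])
cv2.imwrite("pics/w1.png",im[:,:,::-1]); np.savez("w1.npz",im=im,d=d,**m)
hsv=cv2.cvtColor(im,cv2.COLOR_RGB2HSV)
yel=(hsv[:,:,0]>17)&(hsv[:,:,0]<35)&(hsv[:,:,1]>100)&(hsv[:,:,2]>90)
P,_=cloud(m,d,yel); near=np.hypot(P[:,0]-.533,P[:,1]-.33)<.045; P=P[near]
for a,b in ((.06,.11),(.09,.11),(.034,.044)):
    Q=P[(P[:,2]>a)&(P[:,2]<b)]
    if len(Q)<5: print(a,len(Q)); continue
    e,V=np.linalg.eigh(np.cov(Q[:,:2].T)); (c,w,an)=cv2.minAreaRect(Q[:,:2].astype(np.float32))
    print(a,len(Q),Q.mean(0),"rect",c,w,an,"dir",np.degrees(np.arctan2(V[1,1],V[0,1])))
E
```

```text
time: 2.6
ee_pos: [0.5319, 0.3291, 0.2308]
tool_rot: [0.523, 0.852, -0.001, -0.0]
force: [0.5, -0.2, 0.1]
width: 0.0427
gripper_force: 0.0
time: 3.22
ee_pos: [0.5319, 0.3291, 0.2308]
tool_rot: [0.695, 0.719, -0.001, -0.0]
force: [0.3, -1.2, -0.1]
width: 0.0428
gripper_force: 0.0
time: 3.85
ee_pos: [0.5322, 0.3291, 0.2312]
tool_rot: [0.716, 0.698, -0.0, -0.0]
force: [0.5, -0.3, 0.3]
width: 0.0425
gripper_force: 0.0
[-0.7   0.51  0.18  1.5  -0.1   1.14 -0.53] [0.5322 0.3291 0.2313]
0.06 875 [0.5343 0.3324 0.0886] rect (0.534402072429657, 0.330304890871048) (0.05277740955352783, 0.015520540066063404) 88.58142852783203 dir 87.52038570927957
0.09 274 [0.5344 0.3313 0.0941] rect (0.534578800201416, 0.33148351311683655) (0.01632631942629814, 0.01592324674129486) 84.10845184326172 dir 169.56969965389075
0.034 862 [0.5335 0.3344 0.0391] rect (0.5341149568557739, 0.33082255721092224) (0.04146593064069748, 0.04240301996469498) 88.00149536132812 dir -179.38932035816535
```

View pics/w1.png

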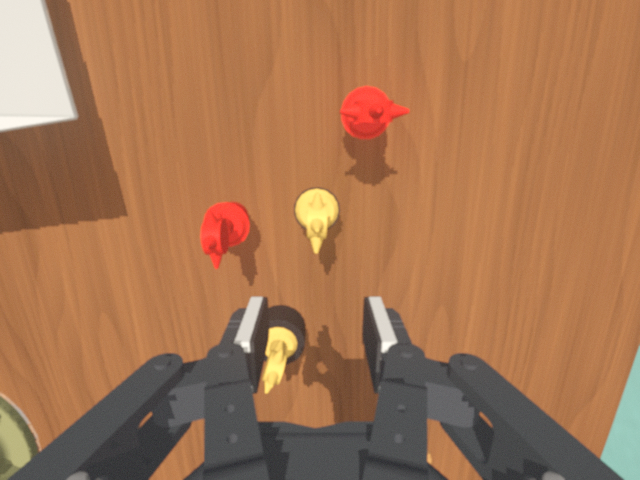

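The wrist view shows the star at (317,215), exactly between the fingers' line, with the red decoys at (366,112) and (222,235) clear of the fingers; star axis is measured at (0.5344, 0.3307).

```bash
python3 -m inch '{"moves":[[0.03,0.04,0.6,0,0,0],[0,0,0.6,0,0,0],[0,0,0.6,0,0,0],[0,0,0.6,0,0,0],[0,0,0.5,0,0,0]]}'
python3 -m inch '{"moves":[[0,0,0.3,0,0,0],[0,0,0.2,0,0,0],[0,0,0.08,0,0,0],[0,0,0,0,0,0],[0,0,0,0,0,0]]}'
python3 -m inch '{"moves":[[0,0,0,0,0,0],[0,0,0,0,0,0],[0,0,0,0,0,0],[0,0,0,0,0,0],[0,0,0,0,0,0]]}' 1
python3 -m inch '{"moves":[[0,0,-0.1,0,0,0],[0,0,-0.2,0,0,0],[0,0,-0.4,0,0,0],[0,0,-0.8,0,0,0],[0,0,-0.9,0,0,0]]}'
```

```text
time: 4.53
ee_pos: [0.5341, 0.3305, 0.0851]
tool_rot: [0.716, 0.698, -0.0, -0.0]
force: [0.1, -0.1, -0.4]
width: 0.0427
gripper_force: 0.0
time: 5.15
ee_pos: [0.5346, 0.3309, 0.058]
tool_rot: [0.716, 0.698, 0.001, 0.0]
force: [-0.1, 0.1, -0.4]
width: 0.0428
gripper_force: 0.0
time: 5.78
ee_pos: [0.5345, 0.3308, 0.0577]
tool_rot: [0.716, 0.698, 0.0, 0.0]
force: [-1.2, 0.0, 6.0]
width: 0.0154
gripper_force: 68.7
time: 6.4
ee_pos: [0.5338, 0.3303, 0.1782]
tool_rot: [0.716, 0.698, -0.001, -0.0]
force: [-0.2, -0.2, -1.7]
width: 0.0153
gripper_force: 68.0
```

```bash
python3 -m inch '{"moves":[[-0.4,0.04,-0.4,0,0,0],[-0.8,0.08,0,0,0,0],[-0.9,0.09,0,0,0,0],[-0.9,0.09,0,0,0,0],[-0.9,0.09,0,0,0,0]]}'
python3 -m inch '{"moves":[[-0.9,0.09,0,0,0,0],[-0.9,0.09,0,0,0,0],[-0.9,0.09,0,0,0,0],[-0.9,0.09,0,0,0,0],[-0.7,0.07,0,0,0,0]]}'
python3 -m inch '{"moves":[[-0.4,0.1,0,0,0,0],[0,0,0,0,0,-1],[0,0,0,0,0,-1],[0,0,0,0,0,-0.1],[0,0,0,0,0,0]]}'
python3 - <<'E'
from h import *
np.set_printoptions(precision=4,suppress=True)
yy,xx=np.mgrid[:480,:640]
for n in ("top","scene","wrist"):
    m=robot.camera_model(n); im,d=robot.get_image(n); s=robot.state()
    cv2.imwrite(f"pics/{n}2.png",im[:,:,::-1]); np.savez(n+"2.npz",im=im,d=d,**m)
    hsv=cv2.cvtColor(im,cv2.COLOR_RGB2HSV)
    P,uv=cloud(m,d,(hsv[:,:,1]<90)&(hsv[:,:,2]>90)); k=(np.hypot(P[:,0]-.565,P[:,1]+.1008)<.032)&(P[:,2]<.092)&(P[:,2]>.05); P=P[k]
    print(n,len(P),np.percentile(P[:,2],[50,90,98])); R=P[P[:,2]>np.percentile(P[:,2],95)-.006]; print(cv2.minEnclosingCircle(R[:,:2].astype(np.float32)),(R.max(0)+R.min(0))/2)
    yel=(hsv[:,:,0]>17)&(hsv[:,:,0]<35)&(hsv[:,:,1]>100)&(hsv[:,:,2]>90); P,_=cloud(m,d,yel)
    P=P[(np.hypot(P[:,0]-.565,P[:,1]+.1008)<.04)&(P[:,2]>.12)]; print(" star",len(P),(P.max(0)+P.min(0))/2 if len(P) else '',np.ptp(P,axis=0) if len(P) else'')
print(s["ee_pos"],s["tool_rot"])
E
```

```text
time: 7.02
ee_pos: [0.548, 0.1319, 0.1967]
tool_rot: [0.716, 0.698, -0.001, -0.0]
force: [1.0, 0.4, -1.6]
width: 0.0151
gripper_force: 68.1
time: 7.65
ee_pos: [0.5634, -0.0841, 0.1967]
tool_rot: [0.717, 0.697, -0.001, -0.0]
force: [0.2, 0.3, -0.5]
width: 0.0152
gripper_force: 68.1
time: 8.28
ee_pos: [0.5692, -0.1002, 0.1971]
tool_rot: [0.65, 0.76, -0.0, -0.0]
force: [0.4, -0.6, -1.8]
width: 0.0151
gripper_force: 68.1Traceback (most recent call last):
  File "<stdin>", line 9, in <module>
    return _quantile_unchecked(
        a, q, axis, out, overwrite_input, method, keepdims, weights)
    return _ureduce(a,
                    func=_quantile_ureduce_func,
    ...<5 lines>...
                    overwrite_input=overwrite_input,
                    method=method)
    r = func(a, **kwargs)
    result = _quantile(arr,
                       quantiles=q,
    ...<2 lines>...
                       out=out,
                       weights=wgt)
    slices_having_nans = np.isnan(arr[-1, ...])
                                  ~~~^^^^^^^^^
IndexError: index -1 is out of bounds for axis 0 with size 0
```

Run:
```python
from h import *
np.set_printoptions(precision=4,suppress=True)
for n in ("scene","wrist"):
    m=robot.camera_model(n); im,d=robot.get_image(n); s=robot.state()
    cv2.imwrite(f"pics/{n}2.png",im[:,:,::-1]); np.savez(n+"2.npz",im=im,d=d,**m)
    hsv=cv2.cvtColor(im,cv2.COLOR_RGB2HSV)
    P,uv=cloud(m,d,(hsv[:,:,1]<90)&(hsv[:,:,2]>90)); k=(np.hypot(P[:,0]-.565,P[:,1]+.1008)<.032)&(P[:,2]<.092)&(P[:,2]>.05); P=P[k]
    print(n,len(P))
    if len(P)>20:
        R=P[P[:,2]>np.percentile(P[:,2],95)-.006]; print(np.percentile(P[:,2],[50,90,98]),cv2.minEnclosingCircle(R[:,:2].astype(np.float32)),(R.max(0)+R.min(0))/2)
    P,_=cloud(m,d,(hsv[:,:,0]>17)&(hsv[:,:,0]<35)&(hsv[:,:,1]>100)&(hsv[:,:,2]>90))
    P=P[(np.hypot(P[:,0]-.568,P[:,1]+.1008)<.04)&(P[:,2]>.12)]; print(" star",len(P),(P.max(0)+P.min(0))/2 if len(P) else '',np.ptp(P,axis=0) if len(P) else'')
print(s["ee_pos"],s["tool_rot"])
```

```text
scene 418
[0.0666 0.0752 0.0767] ((0.5635712146759033, -0.10124070942401886), 0.027596982195973396) [ 0.5648 -0.0998  0.0739]
 star 884 [ 0.5739 -0.0876  0.3367] [0.0668 0.0536 0.3267]
wrist 1251
[0.0734 0.0751 0.0758] ((0.566154956817627, -0.10173696279525757), 0.02553206868469715) [ 0.5662 -0.0995  0.073 ]
 star 6700 [ 0.5699 -0.1008  0.1979] [0.0422 0.0537 0.0929]
[ 0.5694 -0.1002  0.1972] [ 0.6493  0.7605 -0.0001 -0.0001]
```

View pics/wrist2.png

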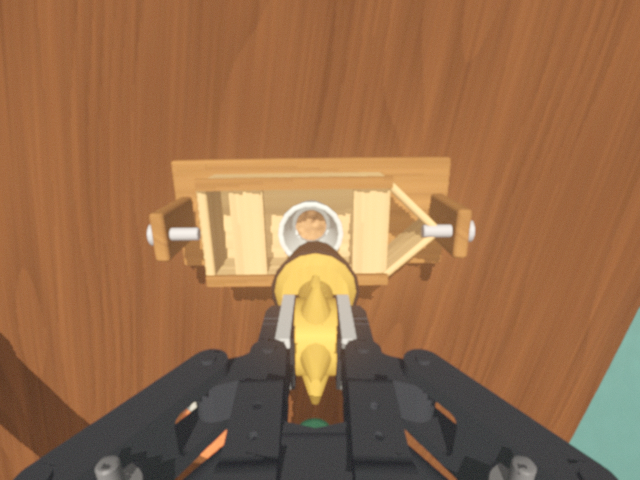

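View pics/scene2.png

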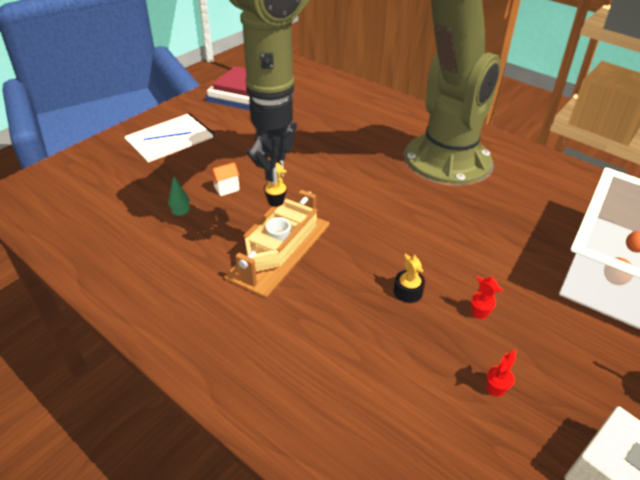

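The wrist view shows the rim ring at (311,231) with the cork visible in it, upright boat, star in grip over it. The scene view agrees: the star hangs upright above the cup at (278,228). Rim z ≈ 0.0755, so seated TCP z ≈ 0.103.

```bash
python3 -m inch '{"moves":[[0,-0.076,0.2,0,0,0],[0,0,0.4,0,0,0],[0,0,0.4,0,0,0],[0,0,0.3,0,0,0],[0,0,0.2,0,0,0]]}'
python3 -m inch '{"moves":[[0,0,0.06,0,0,0],[0,0,0.03,0,0,0],[0,0,0.02,0,0,0],[0,0,0,0,0,0],[0,0,0,0,0,0]]}'
```

```text
time: 9.05
ee_pos: [0.5653, -0.101, 0.1212]
tool_rot: [0.649, 0.761, -0.0, -0.0]
force: [-0.6, 0.2, -1.4]
width: 0.0153
gripper_force: 68.0
time: 9.68
ee_pos: [0.5659, -0.101, 0.1171]
tool_rot: [0.649, 0.761, 0.0, 0.0]
force: [-0.7, -0.1, -2.3]
width: 0.015
gripper_force: 68.0
```

Now step down 1–1.5 mm at a time, watching the force.

```bash
python3 -m inch '{"moves":[[0,0,0.02,0,0,0],[0,0,0.02,0,0,0],[0,0,0.02,0,0,0],[0,0,0,0,0,0],[0,0,0,0,0,0]]}'
python3 -m inch '{"moves":[[0,0,0.02,0,0,0],[0,0,0.02,0,0,0],[0,0,0.02,0,0,0],[0,0,0,0,0,0],[0,0,0,0,0,0]]}'
```

```text
time: 10.3
ee_pos: [0.5657, -0.101, 0.1138]
tool_rot: [0.649, 0.761, -0.0, 0.0]
force: [0.8, -0.1, -0.2]
width: 0.0155
gripper_force: 68.0
time: 10.92
ee_pos: [0.5657, -0.101, 0.1108]
tool_rot: [0.649, 0.761, -0.0, 0.0]
force: [-0.2, -1.0, -1.5]
width: 0.0151
gripper_force: 68.0
```

```bash
python3 -m inch '{"moves":[[0,0,0.02,0,0,0],[0,0,0.02,0,0,0],[0,0,0,0,0,0],[0,0,0,0,0,0],[0,0,0,0,0,0]]}'
python3 -m inch '{"moves":[[0,0,0.02,0,0,0],[0,0,0.02,0,0,0],[0,0,0,0,0,0],[0,0,0,0,0,0],[0,0,0,0,0,0]]}'
```

```text
time: 11.55
ee_pos: [0.5657, -0.101, 0.1088]
tool_rot: [0.649, 0.761, -0.0, 0.0]
force: [-0.1, 0.6, -1.5]
width: 0.0152
gripper_force: 68.0
time: 12.18
ee_pos: [0.5658, -0.101, 0.1069]
tool_rot: [0.649, 0.761, 0.0, 0.0]
force: [-1.8, -0.5, 3.1]
width: 0.0151
gripper_force: 68.8
```

```bash
python3 -m inch '{"moves":[[0,0,0.02,0,0,0],[0,0,0,0,0,0],[0,0,0,0,0,0],[0,0,0,0,0,0],[0,0,0,0,0,0]]}'
python3 -m inch '{"moves":[[0,0,0.02,0,0,0],[0,0,0,0,0,0],[0,0,0,0,0,0],[0,0,0,0,0,0],[0,0,0,0,0,0]]}'
```

```text
time: 12.8
ee_pos: [0.5658, -0.101, 0.1057]
tool_rot: [0.649, 0.761, 0.0, 0.0]
force: [0.6, 0.5, 1.7]
width: 0.015
gripper_force: 68.5
time: 13.42
ee_pos: [0.5658, -0.101, 0.1048]
tool_rot: [0.649, 0.761, 0.0, 0.0]
force: [0.2, 0.1, 1.9]
width: 0.0154
gripper_force: 68.5
```

```bash
python3 -m inch '{"moves":[[0,0,0.02,0,0,0],[0,0,0,0,0,0],[0,0,0,0,0,0],[0,0,0,0,0,0],[0,0,0,0,0,0]]}'
python3 -m inch '{"moves":[[0,0,0.02,0,0,0],[0,0,0,0,0,0],[0,0,0,0,0,0],[0,0,0,0,0,0],[0,0,0,0,0,0]]}'
```

```text
time: 14.05
ee_pos: [0.5657, -0.101, 0.1038]
tool_rot: [0.649, 0.761, -0.0, 0.0]
force: [0.2, -0.1, 2.3]
width: 0.0153
gripper_force: 68.6
time: 14.68
ee_pos: [0.5657, -0.101, 0.1029]
tool_rot: [0.649, 0.761, 0.0, 0.0]
force: [0.1, -0.4, 4.4]
width: 0.0152
gripper_force: 69.0
```

```bash
python3 -m inch '{"moves":[[0,0,0.02,0,0,0],[0,0,0,0,0,0],[0,0,0,0,0,0],[0,0,0,0,0,0],[0,0,0,0,0,0]]}'
```

```text
time: 15.3
ee_pos: [0.5657, -0.1011, 0.1024]
tool_rot: [0.649, 0.761, 0.0, 0.0]
force: [-1.9, -0.8, 9.8]
width: 0.0153
gripper_force: 69.9
```

```bash
python3 -m inch '{"moves":[[0,0,0.012,0,0,0],[0,0,0,0,0,0],[0,0,0,0,0,0],[0,0,0,0,0,0],[0,0,0,0,0,0]]}'
```

```text
time: 15.92
ee_pos: [0.5658, -0.1011, 0.1023]
tool_rot: [0.649, 0.761, 0.0, 0.0]
force: [-1.8, 0.3, 14.9]
width: 0.0152
gripper_force: 70.7
```

Force rose to ~16 N with the foot no longer moving: seated and wedged. Ease off most of the press, then lean to starboard about the pivot 32 mm below the TCP.

```bash
python3 -m inch '{"moves":[[0,0,-0.01,0,0,0],[0,0,-0.01,0,0,0],[0,0,-0.01,0,0,0],[0,0,0,0,0,0],[0,0,0,0,0,0]]}'
python3 -m inch '{"moves":[[-0.023,0,0,0,0.4,0],[-0.023,0,0,0,0.4,0],[-0.023,0,0,0,0.4,0],[0,0,0,0,0,0],[0,0,0,0,0,0]]}'
```

```text
time: 16.55
ee_pos: [0.5656, -0.101, 0.1024]
tool_rot: [0.649, 0.761, -0.0, -0.0]
force: [0.4, -1.2, 0.7]
width: 0.0154
gripper_force: 68.3
time: 17.18
ee_pos: [0.5661, -0.1044, 0.1025]
tool_rot: [0.648, 0.76, 0.034, -0.04]
force: [-0.3, 0.5, 0.4]
width: 0.0149
gripper_force: 68.0
```

```bash
python3 -m inch '{"moves":[[-0.023,0,0,0,0.4,0],[-0.023,0,0,0,0.4,0],[0,0,0,0,0,0],[0,0,0,0,0,0],[0,0,0,0,0,0]]}'
python3 - <<'E'
from h import *
im,d=robot.get_image("wrist"); im2,_=robot.get_image("scene")
cv2.imwrite("pics/lean.png",np.hstack([cv2.resize(im,(400,300)),cv2.resize(im2[120:300,180:420],(400,300))])[:,:,::-1])
E
```

```text
time: 17.8
ee_pos: [0.5665, -0.1066, 0.1023]
tool_rot: [0.646, 0.758, 0.056, -0.066]
force: [-1.3, -0.2, 1.5]
width: 0.0154
gripper_force: 68.1
```

View pics/lean.png

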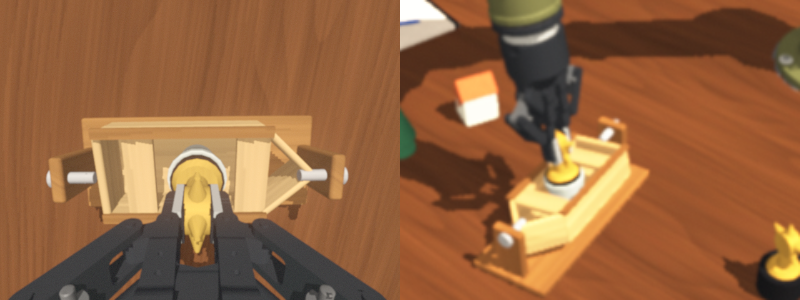

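The left half (wrist view) shows the star seated in the cup at (197,160), with the boat tilted and its far (port) gunwale raised. The scene half confirms the star is in the cup at (563,175). I'll measure the lean from depth.

```bash
cat > lean.py <<'E'
from h import *
m=robot.camera_model("wrist"); im,d=robot.get_image("wrist")
P,_=cloud(m,d,np.ones((480,640),bool)); a=np.radians(8.9)
X=(P-[.565,-.101,.07])@np.array([[np.cos(a),-np.sin(a),0],[np.sin(a),np.cos(a),0],[0,0,1]])
for lo,hi in ((34,44),(-44,-34)):
    k=(X[:,0]>-.07)&(X[:,0]<.03)&(abs(X[:,0])>.02)&(X[:,1]>lo/1e3)&(X[:,1]<hi/1e3)&(X[:,2]<.03)&(X[:,2]>-.03)
    print(lo,k.sum(),np.percentile(X[k,2],[50,80,95]).round(4))
E
python3 lean.py
```

```text
34 2520 [0.0109 0.0116 0.0123]
-44 1221 [-0.0035 -0.0012 -0.0004]
```

Gunwales at +6.6/−6.5 mm from level over 39 mm gives about 9.7° starboard. Now to port, 20° back.

```bash
python3 -m inch '{"moves":[[0.023,0,0,0,-0.4,0],[0.023,0,0,0,-0.4,0],[0.023,0,0,0,-0.4,0],[0.023,0,0,0,-0.4,0],[0.023,0,0,0,-0.4,0]]}'
python3 -m inch '{"moves":[[0.023,0,0,0,-0.4,0],[0.023,0,0,0,-0.4,0],[0.023,0,0,0,-0.4,0],[0.023,0,0,0,-0.4,0],[0.023,0,0,0,-0.4,0]]}'
python3 -m inch '{"moves":[[0,0,0,0,0,0],[0,0,0,0,0,0],[0,0,0,0,0,0],[0,0,0,0,0,0],[0,0,0,0,0,0]]}'
python3 lean.py
```

```text
time: 18.58
ee_pos: [0.5656, -0.1008, 0.1029]
tool_rot: [0.649, 0.761, -0.001, 0.001]
force: [-0.2, -0.8, -1.7]
width: 0.0148
gripper_force: 67.8
time: 19.2
ee_pos: [0.5647, -0.0951, 0.1025]
tool_rot: [0.646, 0.758, -0.057, 0.067]
force: [-0.1, -0.4, -1.8]
width: 0.0152
gripper_force: 67.8
time: 19.82
ee_pos: [0.5648, -0.0952, 0.1025]
tool_rot: [0.647, 0.758, -0.056, 0.066]
force: [-2.6, 1.1, 1.8]
width: 0.0151
gripper_force: 68.2
34 2959 [-0.0016 -0.0008 -0.0002]
-44 1472 [0.0067 0.0104 0.0111]
```

Port lean is about 9–10°. Return to level, settle with a light push, release and withdraw.

```bash
python3 -m inch '{"moves":[[-0.023,0,0,0,0.4,0],[-0.023,0,0,0,0.4,0],[-0.023,0,0,0,0.4,0],[-0.023,0,0,0,0.4,0],[-0.023,0,0,0,0.4,0]]}'
python3 -m inch '{"moves":[[0,0,0.01,0,0,0],[0,0,0.01,0,0,0],[0,0,0,0,0,0],[0,0,0,0,0,0],[0,0,0,0,0,0]]}'
python3 lean.py
```

```text
time: 20.5
ee_pos: [0.5657, -0.1011, 0.1029]
tool_rot: [0.649, 0.761, 0.0, -0.0]
force: [-1.2, 0.3, -1.9]
width: 0.0151
gripper_force: 67.9
time: 21.12
ee_pos: [0.5657, -0.1009, 0.1025]
tool_rot: [0.649, 0.761, -0.0, 0.001]
force: [-2.4, -0.0, 4.1]
width: 0.0154
gripper_force: 69.0
34 2983 [0.0044 0.0052 0.0057]
-44 1356 [0.0013 0.0048 0.0055]
```

```bash
python3 -m inch '{"moves":[[0,0,-0.01,0,0,0],[0,0,0,0,0,0],[0,0,0,0,0,0],[0,0,0,0,0,0],[0,0,0,0,0,0]]}' 0
python3 -m inch '{"moves":[[0,0,0,0,0,0],[0,0,-0.1,0,0,0],[0,0,-0.3,0,0,0],[0,0,-0.5,0,0,0],[0,0,-0.7,0,0,0]]}'
python3 -m inch '{"moves":[[0,0,-0.9,0,0,0],[0,0,-0.4,0,0,0],[0,0,0,0,0,0],[0,0,0,0,0,0],[0,0,0,0,0,0]]}'
python3 lean.py
python3 - <<'E'
from h import *
m=robot.camera_model("wrist"); im,d=robot.get_image("wrist"); im2,_=robot.get_image("scene"); s=robot.state()
cv2.imwrite("pics/end.png",np.hstack([cv2.resize(im,(400,300)),cv2.resize(im2[120:300,180:420],(400,300))])[:,:,::-1])
hsv=cv2.cvtColor(im,cv2.COLOR_RGB2HSV); P,_=cloud(m,d,(hsv[:,:,0]>17)&(hsv[:,:,0]<35)&(hsv[:,:,1]>100)&(hsv[:,:,2]>90))
P=P[(np.hypot(P[:,0]-.5655,P[:,1]+.101)<.04)&(P[:,2]>.1)]; print(P.max(0).round(4),((P.max(0)+P.min(0))/2).round(4),"top expected z",.0446+.104)
E
```

```text
time: 21.8
ee_pos: [0.5657, -0.101, 0.1025]
tool_rot: [0.649, 0.761, -0.0, 0.0]
force: [0.3, 0.5, 0.3]
width: 0.0427
gripper_force: 0.0
time: 22.42
ee_pos: [0.5654, -0.101, 0.1839]
tool_rot: [0.649, 0.761, -0.0, -0.0]
force: [0.9, -0.7, 0.4]
width: 0.0428
gripper_force: 0.0
time: 23.05
ee_pos: [0.5651, -0.1008, 0.2465]
tool_rot: [0.649, 0.761, -0.001, -0.001]
force: [-0.1, -0.4, 0.1]
width: 0.0429
gripper_force: 0.0
34 789 [0.0046 0.0052 0.0059]
-44 935 [0.0032 0.0051 0.0057]
[ 0.576  -0.0749  0.149 ] [ 0.566  -0.1014  0.1333] top expected z 0.1486
```

View pics/end.png

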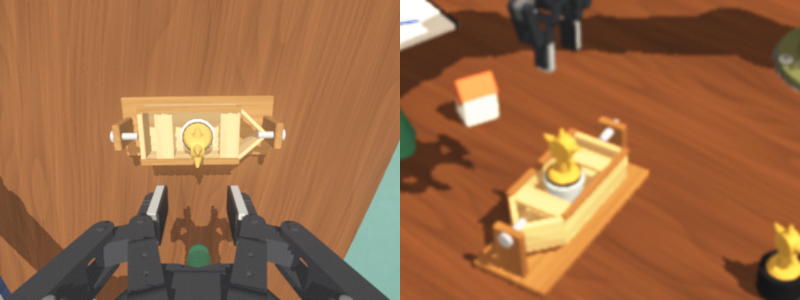

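The picture shows the star upright in the cup (wrist half (197,135), scene half (563,165)), with the boat level and the gripper clear.

```bash
python3 -c "
from bench import robot;print(robot.hand_in())"
```

```text
the job is handed in; nothing more can be done
None
```

I pressed the star home at about 16 N, leaned the boat roughly 10° to starboard and then to port, let go with it level and the star upright, and handed the job in at about 23 s; no verdict came back.

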